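# Set a swivelling sine plate to its angle with a setting block

## Robot

A 6-joint arm with a two-finger parallel gripper is mounted at the origin on a cart in front of the work surface, level with it; the furniture and walls round the work are solid. World frame = base frame: x ahead of the robot, y to its left, z up, the work surface at z = 0. Lengths are in mm, angles in degrees, forces in N, time in s.
With the tool pointing down it reaches from about 350 to 850 mm from the base axis. Payload 8.1 kg.
Tool frame: the origin (TCP) lies on the mounting face of the last link; the fingertips stand 173 mm ahead of it and the grasp point (between the pads) lies 155 mm ahead of it (manip.finger_overhang is the distance from the TCP to the fingertips, in mm); z points along the fingers, y is the line along which they close (so a half turn about z gives the same grasp; the last joint's range is limited). The gripper opens to 85 mm and grips with 20 to 120 N. Pads are 22 mm wide; open, the fingers measure 114 mm over their backs; the gripper's body (76 mm by 85 mm) begins 54 mm behind the grasp point. The pads swing forward as they close: fully open they stand 13 mm farther back than shut.
Start: joints at [72.284, 7.471, 85.268, -0, 87.261, -4.893], TCP at [133.14, 585.048, 404.692] pointing down, gripper open.
Joint ranges: [-169.43, 169.43], [-51.17, 129.36], [1.28, 143.12], [-76.62, 256.62], [0, 156.53], [-152.29, 152.29]. Speed limits (degrees/s): [136.94, 136.94, 159.86, 180, 180, 180].

## Interface

Orientations are given as a 3x3 rotation matrix whose columns are the frame's x, y, z axes.
In Python, from rig import manip, get_image, calibration, sign_off, spot_in, place_of gives the robot as it stands.
- The arm moves only by the tool send_rows, never from a script. Its argument "moves" is one flat list of numbers, 7 for each row, row after row: the shift along the tool's x, y, z in mm, then the turn, a rotation vector about the tool's x, y, z in rad, then the opening, from 0 (shut) to 1 (fully open). A call has 1 to 12 rows; each row is the pose to reach, as a shift and turn from the pose commanded when the call began, along the tool's axes at that moment; what a row does not reach only later rows make up. A row lasts 1/12 s, in which the tool goes at most 41.7 mm and 7.16 degrees, less where a joint would pass 70% of its speed; a pose out of reach is approached as far as the arm can. A call with a gripper value outside its range is refused whole. The fingers move at their own pace and stop on an object; the grip force is fixed at half the most. Time passes only in rows, so rows that repeat a pose let the fingers close. It gives the time, the measured TCP pose, the force, the opening and the grip force at its end, in the units of the state.
- manip.get_state(): the state, without advancing time (a new reading comes with each control period).
- get_image(name): name is "side" or "top"; returns the picture (384x512x3 uint8, red, green, blue); there is no depth.
- calibration(name): a dict with "fx", "fy", "cx", "cy" (pixels), "dist_coeffs" ([k1, k2, p1, p2, k3] as OpenCV has them; the pictures are not rectified), "cam_to_world" (4x4, takes a point from camera to world coordinates). Camera axes: x right, y down, z forward; pixel columns grow to the right and rows downward; lengths in mm; the calibration is good to about 2 mm. A picture is of the moment at which its call begins. calibration takes no time and is no camera call.
- sign_off(): hands the job in; it is judged then, once.
Trained networks look in the newest picture that a camera, given by its name, has taken for a name from the list of things; names that differ only in an ending like _2 or _b are one class to them, and where a whole thing is asked for, a point or a joint stands for the part that bears it (a point fixed in the world has none). Each returns a list of dicts, best first, with "confidence" (0 to 1); they miss things now and then, are a little off and sometimes report something else, mostly with a low value. They report only what shows in the picture. A call takes as long as a camera call. They do not tell look-alikes from the thing itself.
- spot_in(query, camera): "xyz" ([x, y, z] in mm, in world coordinates, good to about 4 mm: the middle of the surface that is visible of it).
- place_of(query, camera): "xyz" ([x, y, z] in mm, in world coordinates, good to about 4 mm: a listed point, or the origin of a listed thing).
The state is a dict: "time_s": time; "qpos": joint angles; "joint_vel": joint speeds; "joint_efforts": joint torques, N m; "ee_pos": TCP position; "eef_rot": TCP orientation; "wrist_force": force on the tool from outside, world axes, zero at the start; "moment": the same for the moment, N m; "finger_gap": finger opening in mm; "grip_force": force on a finger pad.
Only numpy, scipy, OpenCV 4.12 (cv2) and the standard library are available. Lean on these libraries where they do the work, as an engineer would, in place of code of your own. Each camera call takes 0.05 s, during which the arm holds its last target. There are 200 camera calls.

## Task

Set up the tilting plate for an angled job: turn the blue turntable until its yellow pointer lines up with the red index clip on the rim, stand the steel setting block on end in the pocket between the turntable's two tall cheeks, and lower the hinged plate (it has a black handle bar) onto the block without letting it drop, so that it rests there. The rack holds the block by its wide faces and the cheeks leave only its wide faces free, so expect to set the block down and take it again the other way; leave the tape roll, tape measure and sanding block where they are.

Things in the scene. Friction and masses are not known exactly. Their poses are not given: they have to be found in the camera images.
- swivel_base: fixed dark steel disc, 300 mm across, 12 mm thick, with a white-ticked scale on its rim; origin at the centre of its underside, on the swivel axis; z up
- swivel (a joint): angle of the blue turntable (disc 236 mm across, top face 24 mm above the bench) about the vertical axis through the base's centre, rad, counter-clockwise from above; at 0 its pointer lies along the base's -x axis; stiff, stays where it is left; range -1.3 to 1.3
- pointer_tip (a point): outer tip of the yellow pointer on the turntable, 132 mm from the swivel axis; axes are those of the turntable (its -x runs from the swivel axis to the pointer)
- index_mark (a point): inner end of the small red clip on the base's rim, 133 mm from the swivel axis; the pointer must point at it
- post_top (a point): centre of the top of the upright round steel turning post on the turntable: 18 mm diameter, 58 mm tall above the turntable, 100 mm from the swivel axis, at turntable (-10, 100) mm
- pocket (a point): centre of the pocket's floor, on the turntable's top face, 60 mm from the swivel axis towards the pointer. Pocket 35 mm along turntable x by 57 mm along turntable y. Cheeks 6 mm thick, 32 mm along x, stand at both y ends, 92 mm high; lips 5 mm high at both x ends. The block stands in it with its 28 mm along turntable x, so fingers must close along turntable x. Axes are those of the turntable
- tilt (a joint): angle of the plate above its lowest stop, rad: the plate's angle above level is this value + 0.485 rad. The hinge lies along turntable y. The plate stays put when steeper than about 1.2 rad above level (value 0.72) and falls when lower. At 0 it would lie on the cheeks with no block there; on the block it rests at about 0.041 (0.526 rad or 30 degrees above level)
- hinge_axis (a point): middle of the plate's hinge axis, 85 mm from the swivel axis on the side away from the pointer, 48 mm above the bench; axes are those of the turntable
- panel: the tilting aluminium plate, 165 x 110 x 8 mm, its underside in the plane of the hinge axis; origin at the middle of the hinge axis, x along the plate away from its free end, z out of its top face
- handle_bar (a point): middle of the round black handle bar beyond the plate's free end: 12 mm diameter, 76 mm long along turntable y between two thin arms, 215 mm from the hinge axis and 50 mm past the plate's edge; axes are those of the plate
- setting_block: loose steel-coloured block 28 x 50 x 100 mm, 0.3 kg, standing on end; origin at the centre of its underside, x along the 28 mm, y along the 50 mm, z up
- block_centre (a point): centre of the setting block, 50 mm above its origin
- rack: fixed wooden rack in which the block starts, standing on a floor 10 mm above the bench; two walls 10 mm thick and 56 mm wide rise 92 mm from that floor beside the block's wide faces (along rack x); its narrow faces (along rack y) are open but for lips 5 mm high; origin at the centre of its underside
- tape_roll: bystander: roll of masking tape, 100 mm across, 36 mm high; origin at the centre of its underside
- yellow_tape: bystander: yellow tape measure, 36 x 80 x 64 mm; origin at the centre of its underside
- sander: bystander: wooden sanding block, 69 x 124 x 30 mm; origin at the centre of its underside
Not all that is in view belongs to the job. Of the things like the setting_block, leave any that is pink; of the rest the larger one is meant.

How it is judged:
By the outcome, as a careful person would: the job done as asked, in the order asked, and still so for the second after the job is handed in, with the robot touching nothing.
It also fails if it takes over 72 s, if anything falls off the work surface, if the arm or the gripper's body presses on something with over 40 N, if the wrist force passes 120 N, or if a joint passes its speed limit or range.

## Working session

There is one attempt and no reset: what is moved stays moved. The work goes in short steps, Python scripts to look and compute and a tool call to move; the robot and the scene stay as the last step left them, time stands still between calls to the robot, and variables do not carry over. Pictures are saved under pics/ and viewed, at most 10 in all, crops included, and the job is handed in when it is done.

Besides the shell and the picture viewer there is one more tool, called after "Call:" as a command line: name --argument value ..., lists and objects as JSON in quotes. send_rows: Moves the arm, as the interface text tells. Its arguments: {"type":"object","properties":{"moves":{"type":"array"}},"required":["moves"]}

```bash
mkdir -p pics; ls
python3 - <<'E'
from rig import manip, get_image, calibration, sign_off, spot_in, place_of
import cv2,numpy as np
ims=[get_image(n) for n in("side","top")]
for n,i in zip(("side","top"),ims): cv2.imwrite(f"pics/{n}0.png",i[:,:,::-1])
b=[cv2.resize(i,(800,600),interpolation=cv2.INTER_CUBIC) for i in ims]
for n,i in zip(("side","top"),b): cv2.imwrite(f"pics/{n}0b.png",i[:,:,::-1])
np.set_printoptions(precision=1,suppress=True)
for c in("side","top"):
  k=calibration(c);print(c,k['fx'],np.array(k['cam_to_world']))
  for q in["swivel_base","pointer_tip","index_mark","post_top","pocket","hinge_axis","handle_bar","setting_block","block_centre","rack","tape_roll","yellow_tape","sander"]:
    print(c,q,[(np.array(d['xyz']).round(1).tolist(),round(d['confidence'],2)) for d in place_of(q,c)][:3])
s=manip.get_state();print(s['ee_pos'],s['eef_rot'],s['time_s'])
E
```

```text
pics
side 487.5700879790149 [[   0.9   -0.2    0.4   23.3]
 [  -0.5   -0.5    0.7 -999.7]
 [   0.    -0.8   -0.5  875.8]
 [   0.     0.     0.     1. ]]
side swivel_base [([593.7, 93.1, -0.4], 0.89), ([639.2, 25.0, 51.0], 0.2)]
side pointer_tip [([514.4, 198.7, 23.5], 0.83)]
side index_mark [([463.8, 123.4, 18.8], 0.43), ([404.4, 323.7, 2.9], 0.21)]
side post_top [([672.6, 158.9, 83.2], 0.97), ([516.3, 199.0, 22.2], 0.3)]
side pocket [([554.6, 139.4, 26.2], 0.88), ([506.0, -310.4, 9.6], 0.55)]
side hinge_axis [([639.4, 20.9, 49.6], 0.58)]
side handle_bar [([634.4, 38.1, 262.8], 0.76)]
side setting_block [([371.8, -300.2, -8.7], 0.73), ([509.5, -309.9, 8.9], 0.71), ([595.7, -214.7, 0.8], 0.57)]
side block_centre [([374.7, -303.0, 35.5], 0.82), ([597.4, -215.7, 47.2], 0.58)]
side rack [([506.6, -313.6, -1.9], 0.87), ([465.8, 120.3, 16.2], 0.29)]
side tape_roll [([749.0, -241.2, -1.0], 0.65)]
side yellow_tape [([405.3, 326.5, 4.7], 0.6)]
side sander [([654.5, 377.2, -1.0], 0.75)]
top 395.4710866422036 [[   0.    -1.     0.1  467.2]
 [  -1.    -0.     0.    25.9]
 [  -0.    -0.1   -1.  1
[... 157 characters left out ...]
-240.8, -2.1], 0.53)]
top post_top [([673.8, 159.4, 75.2], 0.71)]
top pocket [([555.8, 146.1, 25.2], 0.9), ([512.5, -314.1, 59.8], 0.69)]
top hinge_axis [([644.3, 24.3, 47.6], 0.9)]
top handle_bar [([627.6, 38.6, 262.3], 0.46)]
top setting_block [([508.4, -315.6, 15.3], 0.83), ([375.0, -302.5, -1.1], 0.56), ([595.5, -212.2, -0.8], 0.52)]
top block_centre [([653.9, 377.0, -0.5], 0.63), ([376.1, -304.1, 33.7], 0.61), ([508.0, -311.3, 59.8], 0.56)]
top rack [([507.0, -312.1, 3.2], 0.97)]
top tape_roll [([752.5, -237.5, 2.7], 0.5)]
top yellow_tape [([404.0, 325.0, 1.1], 0.67)]
top sander [([651.0, 376.6, -3.1], 0.95)]
[133.2 585.  404.7] [[-1.   0.2  0. ]
 [ 0.2  1.   0. ]
 [-0.   0.  -1. ]] 1.4
```

View pics/side0b.png

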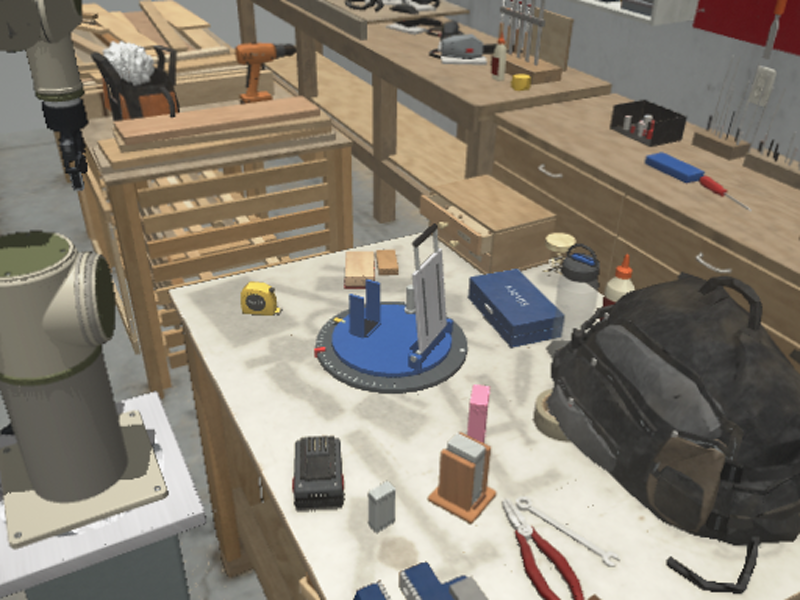

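View pics/top0b.png

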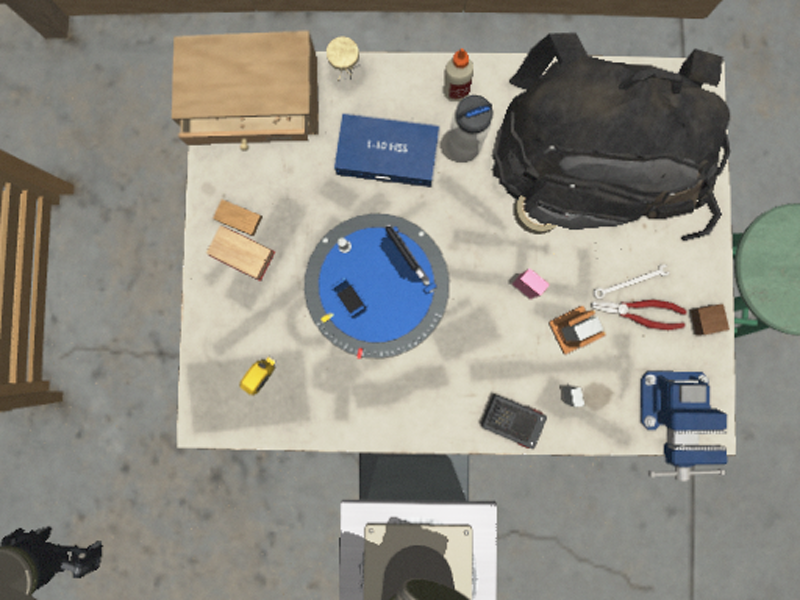

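Top view (800×600 coords): the turntable is at (377,287), the yellow pointer at (327,318), the red clip at (360,353) and the post at (343,243). The plate stands nearly upright with its handle at about (400,245).

Block candidates in the side view:
- Grey block in the rack (465,455)
- Pink block (479,412), excluded by colour
- Small grey block (381,506)

The larger non-pink one is the block in the rack. I'll confirm that in a crop.

```bash
cat > h.py <<'E'
import numpy as np,cv2
from rig import manip, get_image, calibration, sign_off, spot_in, place_of
np.set_printoptions(precision=2,suppress=True)
def ray(c,uv):
    k=calibration(c);K=np.array([[k['fx'],0,k['cx']],[0,k['fy'],k['cy']],[0,0,1]])
    p=cv2.undistortPoints(np.array(uv,float).reshape(-1,1,2),K,np.array(k['dist_coeffs'])).reshape(-1,2)
    T=np.array(k['cam_to_world']);d=np.c_[p,np.ones(len(p))]@T[:3,:3].T
    return T[:3,3],d
def atz(c,uv,z):
    o,d=ray(c,uv);return o+d*((z-o[2])/d[:,2])[:,None]
def tri(a,b):
    (o1,d1),(o2,d2)=ray('side',[a]),ray('top',[b]);d1=d1[0]/np.linalg.norm(d1);d2=d2[0]/np.linalg.norm(d2)
    s=np.linalg.lstsq(np.c_[d1,-d2],o2-o1,rcond=None)[0];p,q=o1+s[0]*d1,o2+s[1]*d2
    return (p+q)/2,np.linalg.norm(p-q)
def proj(c,P):
    k=calibration(c);K=np.array([[k['fx'],0,k['cx']],[0,k['fy'],k['cy']],[0,0,1]])
    T=np.linalg.inv(np.array(k['cam_to_world']))
    return cv2.projectPoints(np.array(P,float).reshape(-1,3),cv2.Rodrigues(T[:3,:3])[0],T[:3,3],K,np.array(k['dist_coeffs']))[0].reshape(-1,2)
def blob(im,kind,roi):
    x0,y0,x1,y1=roi;h=cv2.cvtColor(im[y0:y1,x0:x1],cv2.COLOR_RGB2HSV).astype(int);H,S,V=h[...,0],h[...,1],h[...,2]
    m={'red':((H<8)|(H>172))&(S>140)&(V>90),'yellow':(H>20)&(H<35)&(S>130)&(V>90)}[kind]
    y,x=np.nonzero(m);return np.array([x.mean()+x0,y.mean()+y0]),len(x)
E
python3 - <<'E'
from h import *
s=cv2.imread('pics/side0.png')[:,:,::-1].copy();t=cv2.imread('pics/top0.png')[:,:,::-1].copy()
R={'side':(190,190,310,260),'top':(190,130,300,240)}
for k in('yellow','red'):
    a,n=blob(s,k,R['side']);b,m=blob(t,k,R['top'])
    print(k,a,n,b,m,tri(a,b),atz('side',[a],24),atz('top',[b],24))
f=lambda i,x,y:cv2.resize(i[y:y+100,x:x+100],(400,400),interpolation=cv2.INTER_CUBIC)
cv2.imwrite('pics/c1.png',np.hstack([f(t,320,170),f(s,225,240)])[:,:,::-1])
g=lambda i,x,y:cv2.resize(i[y:y+120,x:x+100],(400,480),interpolation=cv2.INTER_CUBIC)
cv2.imwrite('pics/c2.png',np.hstack([g(t,192,125),g(s,200,140)])[:,:,::-1])
E
```

```text
yellow [215.89 204.22] 9 [207.87 203.47] 15 (array([521.37, 191.85,  22.02]), np.float64(0.2525444150508854)) [[520.1  189.13  24.  ]] [[521.4  191.53  24.  ]]
red [204.41 223.29] 17 [229.83 225.5 ] 12 (array([452.74, 121.45,  15.07]), np.float64(0.3781831316930579)) [[448.12 109.9   24.  ]] [[453.02 120.7   24.  ]]
```

View pics/c1.png

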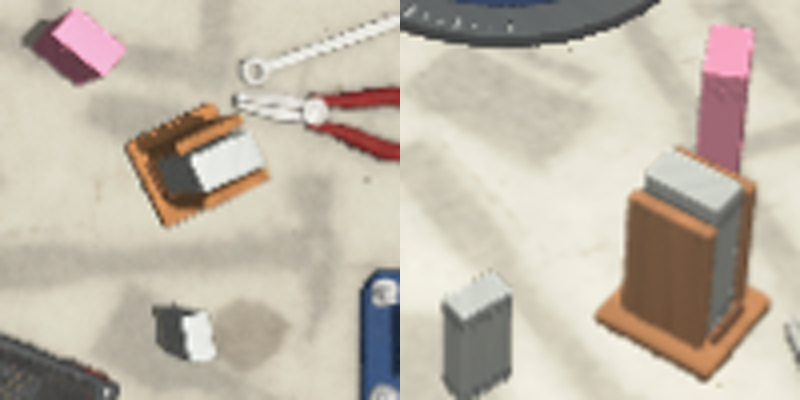

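View pics/c2.png

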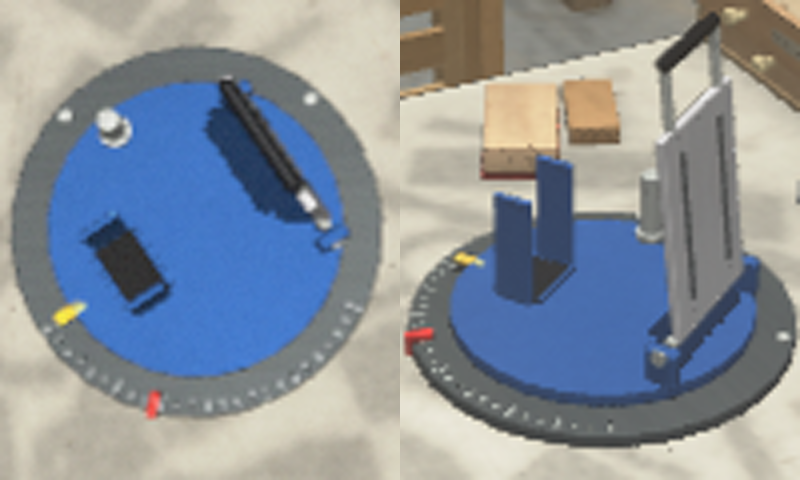

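Crop 1 confirms it. The grey block in the rack (left panel about (228,160), right panel about (690,185)) is clearly larger than the loose small grey one at (185,335). Crop 2 shows the pointer at (70,314), the red clip at (153,404), the post at (110,125) and the handle at about (265,140).

Run:
```python
from h import *
from scipy.optimize import least_squares
s=cv2.imread('pics/side0.png')[:,:,::-1].copy();t=cv2.imread('pics/top0.png')[:,:,::-1].copy()
def disc(c,im,roi):
    x0,y0,x1,y1=roi;h=cv2.cvtColor(im[y0:y1,x0:x1],cv2.COLOR_RGB2HSV)
    m=((h[...,0]>100)&(h[...,0]<120)&(h[...,1]>130)).astype(np.uint8)
    n,l,st,_=cv2.connectedComponentsWithStats(m);m=(l==1+st[1:,4].argmax()).astype(np.uint8)
    ct=max(cv2.findContours(m,cv2.RETR_EXTERNAL,cv2.CHAIN_APPROX_NONE)[0],key=len).reshape(-1,2)+[x0,y0]
    p=atz(c,ct,24)[:,:2]
    r=least_squares(lambda v:np.hypot(*(p-v[:2]).T)-v[2],[592,93,116],loss='soft_l1',f_scale=1.);print(c,r.x,len(p))
disc('top',t,(180,120,300,240));disc('side',s,(200,140,310,260))
T=np.array([(188,160),(250,131),(268,160),(203,192)])/4+[320,170]-.4
S=np.array([(245,180),(272,150),(342,187),(312,212)])/4+[225,240]-.4
print('blk top(top)',atz('top',T,110).round(1).tolist(),atz('top',T,110).mean(0));print('side',atz('side',S,110).round(1).tolist(),atz('side',S,110).mean(0))
print('tri',tri(S.mean(0),T.mean(0)))
# rack base corners top view z~10
B=np.array([(126,148),(210,103),(270,176),(168,226)])/4+[320,170]-.4
print('rack',atz('top',B,10).round(1).tolist())
# post top
print('post',tri(np.array([652,178])/4*1+[100,140]-.4,np.array([105,118])/4+[192,125]-.4))
print('handle',tri(np.array([690,43])/4+[100,140]-.4,np.array([266,137])/4+[192,125]-.4))
for a,b in(((658,65),(228,85)),((717,17),(303,190))): print('ends',a,b)
```

```text
top [589.93  91.4  113.14] 294
side [568.12  86.23  94.18] 193
blk top(top) [[505.9, -286.9, 110.0], [527.8, -333.1, 110.0], [506.6, -346.3, 110.0], [482.6, -297.9, 110.0]] [ 505.75 -316.04  110.  ]
side [[479.5, -304.2, 110.0], [506.4, -289.5, 110.0], [525.9, -333.6, 110.0], [499.9, -343.0, 110.0]] [ 502.92 -317.59  110.  ]
tri (array([ 505.06, -316.22,  107.86]), np.float64(1.660501961809944))
rack [[518.2, -264.1, 10.0], [555.1, -331.8, 10.0], [497.3, -379.9, 10.0], [456.5, -297.6, 10.0]]
post (array([670.04, 157.86,  75.52]), np.float64(1.2030184351663726))
handle (array([627.12,  33.25, 262.6 ]), np.float64(1.0531911114985166))
ends (658, 65) (228, 85)
ends (717, 17) (303, 190)
```

```bash
cat >> h.py <<'E'
from scipy.spatial.transform import Rotation as Ro
def rel(g,yaw,ref=None):
    """g: grasp point xyz, yaw: world angle (deg) of tool y, tool down -> shift, rotvec in present tool axes"""
    s=manip.get_state();R0=np.array(s['eef_rot']);p0=np.array(s['ee_pos'])
    a=np.radians(yaw);y=np.array([np.cos(a),np.sin(a),0]);z=np.array([0,0,-1.]);R=np.c_[np.cross(y,z),y,z]
    d=R0.T@(np.array(g,float)-155*z-p0);r=Ro.from_matrix(R0.T@R).as_rotvec()
    return np.r_[d.round(1),r.round(3)]
def grasp():
    s=manip.get_state();R0=np.array(s['eef_rot']);return np.array(s['ee_pos'])+155*R0[:,2],np.degrees(np.arctan2(R0[1,1],R0[0,1]))
E
python3 -c "
from h import *
print(grasp(),rel((669.5,158.8,250),-48.7),rel((669.5,158.8,60),-48.7))"
```

```text
(array([133.16, 585.05, 249.7 ]), np.float64(77.17524342664031)) [-617.6 -296.6   -0.3    0.    -0.     2.2] [-617.6 -296.6  189.7    0.    -0.     2.2]
```

Call:
send_rows --moves '[-617.6,-296.6,0,0,0,2.2,0.6,-617.6,-296.6,0,0,0,2.2,0.6,-617.6,-296.6,0,0,0,2.2,0.6,-617.6,-296.6,0,0,0,2.2,0.6,-617.6,-296.6,0,0,0,2.2,0.6,-617.6,-296.6,0,0,0,2.2,0.6,-617.6,-296.6,0,0,0,2.2,0.6,-617.6,-296.6,0,0,0,2.2,0.6,-617.6,-296.6,0,0,0,2.2,0.6,-617.6,-296.6,0,0,0,2.2,0.6,-617.6,-296.6,0,0,0,2.2,0.6,-617.6,-296.6,0,0,0,2.2,0.6]'

```text
time_s: 2.4
ee_pos: [525.9, 272.3, 404.9]
eef_rot: [[0.159, 0.987, 0.0], [0.987, -0.159, 0.0], [0.0, 0.0, -1.0]]
wrist_force: [-0.4, 0.2, -0.0]
finger_gap: 51.4
grip_force: 0.0
```

```bash
python3 -c "
from h import *
print(grasp(),rel((669.5,158.8,250),-48.7),rel((669.5,158.8,60),-48.7),manip.get_state()['finger_gap'])"
```

```text
(array([525.99, 272.32, 249.93]), np.float64(-9.127199594663402)) [-89.3  159.8   -0.     0.    -0.     0.69] [-89.3  159.7  190.     0.    -0.     0.69] 51.412918497936666
```

Call:
send_rows --moves '[-89.3,159.8,0,0,0,0.69,0.6,-89.3,159.8,0,0,0,0.69,0.6,-89.3,159.8,0,0,0,0.69,0.6,-89.3,159.8,0,0,0,0.69,0.6,-89.3,159.8,0,0,0,0.69,0.6,-89.3,159.8,0,0,0,0.69,0.6,-89.3,159.8,60,0,0,0.69,0.6,-89.3,159.8,90,0,0,0.69,0.6,-89.3,159.8,120,0,0,0.69,0.6,-89.3,159.8,120,0,0,0.69,0.6]'

```text
time_s: 3.23
ee_pos: [665.4, 160.6, 274.0]
eef_rot: [[0.747, 0.665, -0.015], [0.665, -0.747, -0.002], [-0.013, -0.008, -1.0]]
wrist_force: [-1.5, -0.7, -2.4]
finger_gap: 51.4
grip_force: 0.0
```

Run:
```python
from h import *
print(grasp(),rel((669.5,158.8,60),-48.7))
i=get_image('side');j=get_image('top')
f=lambda i,x,y:cv2.resize(i[y:y+120,x:x+100],(400,480),interpolation=cv2.INTER_CUBIC)
cv2.imwrite('pics/c3.png',np.hstack([f(j,192,125),f(i,200,140)])[:,:,::-1])
```

```text
(array([663.1 , 160.24, 119.06]), np.float64(-48.313368159786606)) [ 2.6   4.5  59.   -0.01  0.01  0.01]
```

View pics/c3.png

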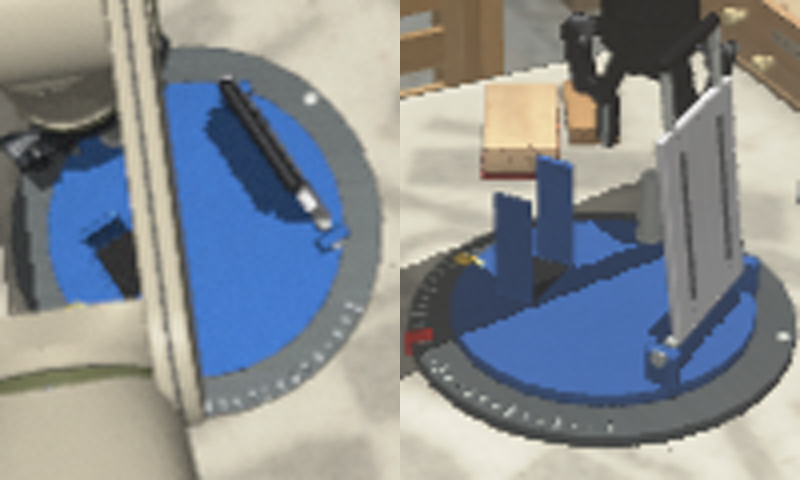

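The fingers straddle the post in the side view: one finger at (605,130), the other behind the plate, the post at (650,195). I'll descend and close.

Call:
send_rows --moves '[2.6,4.5,30,-0.01,0.01,0.01,0.6,2.6,4.5,59,-0.01,0.01,0.01,0.6,2.6,4.5,59,-0.01,0.01,0.01,0.6,2.6,4.5,59,-0.01,0.01,0.01,0.4,2.6,4.5,59,-0.01,0.01,0.01,0.15,2.6,4.5,59,-0.01,0.01,0.01,0.15,2.6,4.5,59,-0.01,0.01,0.01,0.15,2.6,4.5,59,-0.01,0.01,0.01,0.15]'

```text
time_s: 4.0
ee_pos: [675.1, 160.2, 230.1]
eef_rot: [[0.753, 0.658, 0.019], [0.658, -0.753, 0.0], [0.015, 0.012, -1.0]]
wrist_force: [-2.5, 0.6, 5.9]
finger_gap: 15.9
grip_force: 58.4
```

Run:
```python
from h import *
g,y=grasp();s=manip.get_state();print(g,y,s['wrist_force'],s['finger_gap'],s['grip_force'])
C=np.array([592.3,92.9]);v=g[:2]-C;print(np.hypot(*v),np.degrees(np.arctan2(v[1],v[0])))
# arc rows: rotate about C by steps
for a in [4,8,12,16,20,24,28,32,36,40,42]:
    c=np.radians(a);R=np.array([[np.cos(c),-np.sin(c)],[np.sin(c),np.cos(c)]]);w=C+R@v
    print(a,rel((w[0],w[1],60),-48.7+a))
```

```text
[678.14 160.26  75.16] -48.87084722784666 [-2.53  0.56  5.92] 15.928185811203 58.399863839149475
109.11010258549807 38.123048812104344
4 [ 2.2  -5.9  15.1   0.01 -0.01 -0.07]
8 [  1.8  -13.5   15.     0.01  -0.01  -0.14]
12 [  0.9  -21.    14.9    0.01  -0.01  -0.21]
16 [ -0.6  -28.5   14.8    0.01  -0.01  -0.28]
20 [ -2.5  -35.9   14.6    0.01  -0.01  -0.35]
24 [ -5.   -43.1   14.5    0.01  -0.01  -0.42]
28 [ -8.   -50.1   14.4    0.02  -0.01  -0.49]
32 [-11.5  -56.9   14.3    0.02  -0.01  -0.56]
36 [-15.4  -63.4   14.1    0.02  -0.01  -0.63]
40 [-19.7  -69.6   14.     0.02  -0.01  -0.7 ]
42 [-22.1  -72.6   13.9    0.02  -0.01  -0.74]
```

Call:
send_rows --moves '[0.1,-3.6,0,0,0,-0.035,0.15,-0.2,-12,0,0,0,-0.115,0.15,-1.1,-21.8,0,0,0,-0.209,0.15,-2.5,-28.9,0,0,0,-0.279,0.15,-4.4,-36,0,0,0,-0.349,0.15,-6.8,-42.8,0,0,0,-0.419,0.15,-9.6,-49.5,0,0,0,-0.489,0.15,-12.9,-56,0,0,0,-0.559,0.15,-16.7,-62.3,0,0,0,-0.628,0.15,-20.9,-68.3,0,0,0,-0.698,0.15,-23.1,-71.2,0,0,0,-0.733,0.15,-23.1,-71.2,0,0,0,-0.733,0.15]'

```text
time_s: 5.0
ee_pos: [610.5, 199.5, 230.0]
eef_rot: [[0.117, 0.993, 0.02], [0.993, -0.117, 0.002], [0.004, 0.019, -1.0]]
wrist_force: [-6.4, 4.0, 12.2]
finger_gap: 16.2
grip_force: 60.4
```

Call:
send_rows --moves '[0,0,0,0,0,0,0.15,0,0,0,0,0,0,0.15,0,0,0,0,0,0,0.15,0,0,0,0,0,0,0.15]'

```text
time_s: 5.33
ee_pos: [610.8, 199.4, 230.0]
eef_rot: [[0.12, 0.993, 0.019], [0.993, -0.12, 0.002], [0.004, 0.019, -1.0]]
wrist_force: [-6.6, 3.8, 13.7]
finger_gap: 15.9
grip_force: 60.5
```

```bash
cat >> h.py <<'E'
def check(tag):
    s=get_image('side');t=get_image('top')
    cv2.imwrite(f'pics/s{tag}.png',s[:,:,::-1]);cv2.imwrite(f'pics/t{tag}.png',t[:,:,::-1])
    C=np.array([592.3,92.9])
    for c,i,roi in(('side',s,(190,190,240,240)),('top',t,(190,190,245,240))):
        for k,z in(('yellow',24),('red',15)):
            try:
                b,n=blob(i,k,roi);p=atz(c,[b],z)[0];v=p[:2]-C;print(c,k,b,n,p,'ang',np.degrees(np.arctan2(v[1],v[0])),np.hypot(*v))
            except Exception as e: print(c,k,'none')
E
python3 - <<'E'
from h import *
g,y=grasp();s=manip.get_state();print(g,y,s['wrist_force'],s['finger_gap'],s['grip_force'])
check('a')
for c in('side','top'):
  for q in("pointer_tip","index_mark","pocket","post_top","hinge_axis","handle_bar"): print(c,q,[(np.array(d['xyz']).round(1).tolist(),round(d['confidence'],2)) for d in place_of(q,c)][:2])
E
```

```text
[613.74 199.71  75.  ] -6.889769900353099 [-6.61  3.79 13.7 ] 15.894200559058412 60.50637602806091
side yellow [210. 219.] 11 [471.7  122.94  24.  ] ang 166.0113734845883 124.28217850058327
side red [204.56 223.38] 16 [452.85 121.04  15.  ] ang 168.59268075986128 142.2585889663103
top yellow [228.3  218.25] 20 [475.72 125.95  24.  ] ang 164.17152131133344 121.17361057945158
top red [229.71 225.21] 14 [453.81 121.78  15.  ] ang 168.2208430318782 141.46424227543338
side pointer_tip [([469.2, 133.2, 25.2], 0.87)]
side index_mark [([461.2, 121.6, 19.3], 0.49), ([670.7, 66.4, 48.4], 0.33)]
side pocket [([533.4, 108.6, 26.9], 0.8)]
side post_top [([615.4, 190.7, 79.3], 0.56)]
side hinge_axis [([673.9, 70.7, 48.8], 0.68)]
side handle_bar [([657.1, 71.0, 263.6], 0.56)]
top pointer_tip [([465.9, 132.4, 23.5], 0.9)]
top index_mark [([464.1, 132.2, 25.4], 0.58)]
top pocket [([534.9, 112.5, 21.2], 0.68)]
top post_top [([615.3, 194.1, 80.6], 0.69), ([507.9, -316.3, 61.4], 0.49)]
top hinge_axis [([672.6, 67.6, 48.7], 0.85)]
top handle_bar [([649.7, 75.1, 261.5], 0.6), ([505.8, -319.3, 13.4], 0.29)]
```

Call:
send_rows --moves '[0.2,-3.1,0,0,0,-0.029,0.15,0.5,-6.2,0,0,0,-0.058,0.15,0.5,-6.2,0,0,0,-0.058,0.15,0.5,-6.2,0,0,0,-0.058,0.15,0.5,-6.2,0,0,0,-0.058,0.15]'

```text
time_s: 6.45
ee_pos: [604.9, 200.4, 230.0]
eef_rot: [[0.062, 0.998, 0.02], [0.998, -0.062, 0.002], [0.003, 0.02, -1.0]]
wrist_force: [-4.4, 1.3, 12.2]
finger_gap: 16.2
grip_force: 60.5
```

Run:
```python
from h import *
g,y=grasp();s=manip.get_state();print(g,y,s['wrist_force'],s['finger_gap'])
check('b')
s=cv2.imread('pics/sb.png');t=cv2.imread('pics/tb.png')
# overlay nothing; enlarge
f=lambda i,x,y:cv2.resize(i[y:y+36,x:x+48],(400,300),interpolation=cv2.INTER_CUBIC)
cv2.imwrite('pics/c4.png',np.hstack([f(t,210,200),f(s,192,205)]))
print(proj('top',[[592.3,92.9,24]]),proj('side',[[592.3,92.9,24]]))
```

```text
[607.98 200.71  75.  ] -3.568301190492708 [-4.44  1.31 12.19] 16.201035660581923
side yellow [210.87 219.87] 15 [472.26 117.63  24.  ] ang 168.35719987428334 122.55939143306759
side red [204.22 223.33] 18 [452.02 121.69  15.  ] ang 168.40357408233416 143.20437978361304
top yellow [230.11 219.16] 19 [472.95 120.21  24.  ] ang 167.11318475012703 122.43242556504903
top red [229.83 225.5 ] 12 [452.92 121.38  15.  ] ang 168.4500130546833 142.26333463206132
[[239.42 181.54]] [[250.12 214.04]]
```

View pics/c4.png

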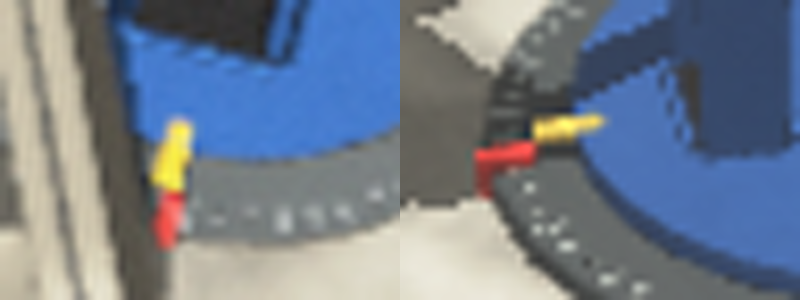

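Top crop: the yellow wide end at (168,188) almost meets the red inner end at (175,197). The side crop shows yellow at (535,130) and red at (535,150), so about 0.7° is left.

Call:
send_rows --moves '[0.1,-1.4,0,0,0,-0.013,0.15,0.1,-1.4,0,0,0,-0.013,0.15,0.1,-1.4,0,0,0,-0.013,0.15,0.1,-1.4,0,0,0,-0.013,0.5,0.1,-1.4,0,0,0,-0.013,0.5,0.1,-1.4,0,0,0,-0.013,0.5,0.1,-1.4,-40,0,0,-0.013,0.5,0.1,-1.4,-80,0,0,-0.013,0.5,0.1,-1.4,-120,0,0,-0.013,0.5,0.1,-1.4,-160,0,0,-0.013,0.5,0.1,-1.4,-200,0,0,-0.013,0.5]'

```text
time_s: 7.47
ee_pos: [599.0, 199.5, 427.0]
eef_rot: [[0.049, 0.999, 0.015], [0.999, -0.049, -0.001], [-0.0, 0.015, -1.0]]
wrist_force: [0.5, 0.3, -0.9]
finger_gap: 42.7
grip_force: 0.0
```

Run:
```python
from h import *
print(grasp(),manip.get_state()['finger_gap'],manip.get_state()['qpos'])
check('c')
for q in("pointer_tip","index_mark","pocket","post_top","hinge_axis","handle_bar"):
  for c in('side','top'): print(c,q,[(np.array(d['xyz']).round(1).tolist(),round(d['confidence'],2)) for d in place_of(q,c)][:1])
for z in(250,94): print(rel((505,-316.5,z),-64.5),rel((505,-316.5,z),115.5))
```

```text
(array([601.21, 199.35, 272.05]), np.float64(-2.8167571542133687)) 42.71682380720944 [13.85 11.44 78.54 -0.26 89.22 16.67]
side yellow [210.25 220.25] 12 [469.82 116.62  24.  ] ang 169.03933517685948 124.75652301045548
side red [204.22 223.33] 18 [452.02 121.69  15.  ] ang 168.40357408233416 143.20437978361304
top yellow [230.55 218.85] 20 [473.94 118.82  24.  ] ang 167.6471359359435 121.16504547166136
top red [229.83 225.5 ] 12 [452.92 121.38  15.  ] ang 168.4500130546833 142.26333463206132
side pointer_tip [([655.1, 375.4, -1.7], 0.65)]
top pointer_tip [([464.1, 123.8, 22.3], 0.76)]
side index_mark [([464.8, 123.3, 24.3], 0.74)]
top index_mark []
side pocket [([534.5, 102.5, 24.7], 0.85)]
top pocket [([533.5, 110.6, 22.3], 0.68)]
side post_top [([610.0, 193.6, 79.3], 0.96)]
top post_top [([609.4, 193.5, 77.4], 0.71)]
side hinge_axis [([673.9, 70.3, 48.0], 0.67)]
top hinge_axis [([673.0, 71.0, 48.2], 0.87)]
side handle_bar [([660.0, 74.5, 263.6], 0.94)]
top handle_bar [([654.2, 77.7, 259.8], 0.82)]
[-520.2   -69.1    18.3     0.01   -0.01    1.08] [-520.2   -69.1    18.3     0.01    0.01   -2.06]
[-520.1   -71.2   174.3     0.01   -0.01    1.08] [-520.1   -71.2   174.3     0.01    0.01   -2.06]
```

Run:
```python
from h import *
C=np.array([592.3,92.9])
def w(im,kind,roi):
    x0,y0,x1,y1=roi;f=im[y0:y1,x0:x1].astype(float);R,G,B=f[...,0],f[...,1],f[...,2]
    v={'y':np.minimum(R,G)-B-45,'r':R-np.maximum(G,B)-40}[kind].clip(0)
    Y,X=np.mgrid[y0:y1,x0:x1];return np.array([(v*X).sum(),(v*Y).sum()])/v.sum(),(v>0).sum()
S=[];T=[]
for _ in range(4):
    S.append(get_image('side'));T.append(get_image('top'))
s=np.mean(S,0);t=np.mean(T,0)
for k in 'yr':
    b,n=w(t,k,(222,208,240,232));a,m=w(s,k,(198,212,222,232));P,e=tri(a,b);v=P[:2]-C
    print(k,a,m,b,n,P,e,np.degrees(np.arctan2(v[1],v[0])),np.hypot(*v))
    for z in(15,18,22,24):
      for c,u in(('side',a),('top',b)):
        p=atz(c,[u],z)[0];v=p[:2]-C;print('  ',c,z,p[:2],np.degrees(np.arctan2(v[1],v[0])))
# disc centre from base outline rim ticks: triangulate net base again
for c in('side','top'): print(c,[ (d['xyz'],d['confidence']) for d in place_of('swivel_base',c)][:1])
```

```text
y [210.81 219.92] 18 [230.6  218.76] 26 [473.5  119.1   22.49] 1.5832236168652287 167.56095680242305 121.65133055258534
   side 15 [476.73 129.25] 162.53907810634783
   top 15 [474.28 119.35] 167.36705887550116
   side 18 [475.15 125.32] 164.532044497086
   top 18 [474.26 119.13] 167.47213582819896
   side 22 [473.04 120.07] 167.16451214597527
   top 22 [474.24 118.83] 167.612324833937
   side 24 [471.99 117.45] 168.46714481823068
   top 24 [474.23 118.68] 167.68245592328861
r [204.17 223.25] 29 [229.77 225.69] 21 [452.1  121.65  15.3 ] 0.49439534207390673 168.41128466652614 143.11642735656955
   side 15 [452.03 122.15] 168.22278596174056
   top 15 [452.33 121.58] 168.42177928786853
   side 18 [450.53 118.24] 169.867062043323
   top 18 [452.36 121.35] 168.50884463209786
   side 22 [448.54 113.02] 172.03138678559597
   top 22 [452.41 121.04] 168.625084402537
   side 24 [447.54 110.42] 173.100014498303
   top 24 [452.43 120.89] 168.68326954812585
side [([595.2, 95.4, -1.6], 0.65)]
top [([592.4, 94.1, 2.4], 0.71)]
```

Call:
send_rows --moves '[0,0,50,0,0,0,0.5,0,0,90,0,0,0,0.5,0,0,130,0,0,0,0.5,0,0,170,0,0,0,0.5,0,0,200,0,0,0,0.5,0,0,200,0,0,0,0.3,0,0,200,0,0,0,0.15,0,0,200,0,0,0,0.15,0.1,-0.8,200,0,0,-0.008,0.15,0.1,-1.6,200,0,0,-0.015,0.15,0.1,-1.6,200,0,0,-0.015,0.15,0.1,-1.6,200,0,0,-0.015,0.15]'

```text
time_s: 9.67
ee_pos: [599.8, 199.5, 224.0]
eef_rot: [[0.033, 0.999, 0.012], [0.999, -0.033, -0.002], [-0.001, 0.012, -1.0]]
wrist_force: [1.3, -1.3, -24.3]
finger_gap: 15.8
grip_force: 60.8
```

Call:
send_rows --moves '[0,0,0,0,0,0,0.15,0,0,0,0,0,0,0.4,0,0,0,0,0,0,0.5,0,0,0,0,0,0,0.5,0,0,-40,0,0,0,0.5,0,0,-80,0,0,0,0.5,0,0,-120,0,0,0,0.5,0,0,-160,0,0,0,0.5,0,0,-200,0,0,0,0.5,0,0,-220,0,0,0,0.5,0,0,-220,0,0,0,0.5,0,0,-220,0,0,0,0.5]'

```text
time_s: 10.67
ee_pos: [597.9, 200.2, 449.9]
eef_rot: [[0.034, 0.999, 0.023], [0.999, -0.034, 0.001], [0.002, 0.023, -1.0]]
wrist_force: [-0.4, -0.9, -1.4]
finger_gap: 42.5
grip_force: 0.0
```

```bash
cat >> h.py <<'E'
def w(im,kind,roi):
    x0,y0,x1,y1=roi;f=im[y0:y1,x0:x1].astype(float);R,G,B=f[...,0],f[...,1],f[...,2]
    v={'y':np.minimum(R,G)-B-45,'r':R-np.maximum(G,B)-40}[kind].clip(0)
    Y,X=np.mgrid[y0:y1,x0:x1];return np.array([(v*X).sum(),(v*Y).sum()])/v.sum(),(v>0).sum()
def align():
    C=np.array([592.8,93.3]);s=get_image('side');t=get_image('top')
    for k in 'yr':
        b,n=w(t,k,(222,208,240,232));a,m=w(s,k,(198,212,222,232));P,e=tri(a,b);v=P[:2]-C
        print(k,m,n,P,e,np.degrees(np.arctan2(v[1],v[0])))
E
python3 - <<'E'
from h import *
print(grasp(),manip.get_state()['finger_gap']);align()
print(rel((505,-316.5,250),-64.5))
E
```

```text
(array([601.44, 200.37, 294.97]), np.float64(-1.9375219487448512)) 42.53287752327159
y 15 26 [471.19 113.3   21.89] 1.4391138135848376 170.66117344762597
r 28 21 [452.09 121.65  15.33] 0.5033023858136945 168.60947363129588
[-519.3   -75.4    38.9     0.01   -0.01    1.09]
```

Call:
send_rows --moves '[0,0,50,0,0,0,0.5,0,0,90,0,0,0,0.5,0,0,130,0,0,0,0.5,0,0,170,0,0,0,0.5,0,0,220,0,0,0,0.5,0,0,220,0,0,0,0.5,0,0,220,0,0,0,0.3,0,0,220,0,0,0,0.15,0,0,220,0,0,0,0.15,0,2,220,0,0,0.018,0.15,0,3.8,220,0,0,0.036,0.15,0,3.8,220,0,0,0.036,0.15]'

```text
time_s: 11.77
ee_pos: [604.5, 199.4, 225.4]
eef_rot: [[0.072, 0.997, 0.014], [0.997, -0.072, -0.001], [-0.0, 0.014, -1.0]]
wrist_force: [-3.8, -3.1, -8.1]
finger_gap: 16.7
grip_force: 61.3
```

Call:
send_rows --moves '[0,0,0,0,0,0,0.15,0,0,0,0,0,0,0.15,0,0,0,0,0,0,0.15]'

```text
time_s: 12.02
ee_pos: [604.4, 199.4, 225.4]
eef_rot: [[0.07, 0.997, 0.014], [0.998, -0.07, -0.001], [-0.0, 0.014, -1.0]]
wrist_force: [-3.1, -3.7, -7.2]
finger_gap: 16.3
grip_force: 61.4
```

Run:
```python
from h import *
print(grasp(),manip.get_state()['finger_gap']);align();align()
```

```text
(array([606.63, 199.19,  70.4 ]), np.float64(-4.024680368310255)) 16.278546952003847
y 14 26 [472.08 118.93  21.92] 2.5942357455756277 168.011561307353
r 28 19 [452.36 121.58  15.11] 0.9477418720372216 168.61428663928453
y 14 26 [472.04 118.97  21.93] 2.511814503550419 167.99874208091248
r 28 19 [452.34 121.57  15.15] 0.9158448596955281 168.61977487929
```

Call:
send_rows --moves '[0,-0.9,0,0,0,-0.009,0.15,0,-0.9,0,0,0,-0.009,0.15,0,-0.9,0,0,0,-0.009,0.15,0,-0.9,0,0,0,-0.009,0.5,0,-0.9,0,0,0,-0.009,0.5,0,-0.9,0,0,0,-0.009,0.5,0,-0.9,-40,0,0,-0.009,0.5,0,-0.9,-80,0,0,-0.009,0.5,0,-0.9,-120,0,0,-0.009,0.5,0,-0.9,-160,0,0,-0.009,0.8,0,-0.9,-200,0,0,-0.009,1,0,-0.9,-200,0,0,-0.009,1]'

```text
time_s: 13.22
ee_pos: [602.1, 200.7, 437.8]
eef_rot: [[0.06, 0.998, 0.032], [0.998, -0.06, 0.004], [0.006, 0.032, -0.999]]
wrist_force: [1.3, 0.9, 2.5]
finger_gap: 77.3
grip_force: 0.0
```

Run:
```python
from h import *
print(grasp());align();align();print(rel((505,-316.5,250),-64.5))
```

```text
(array([607.09, 201.32, 282.87]), np.float64(-3.4673688955703135))
y 18 24 [472.12 118.15  22.61] 1.4233249101196952 168.3629735209553
r 29 21 [452.07 121.67  15.27] 0.5477540422094571 168.60054444252398
y 18 24 [472.14 118.16  22.59] 1.354880089684994 168.35724261127996
r 29 21 [452.07 121.67  15.27] 0.5574338120752028 168.60303286967306
[-521.4   -64.3    18.4     0.01   -0.01    1.06]
```

Call:
send_rows --moves '[0,0,-40,0,0,0,1,0,0,-70,0,0,0,1,-521,-64,-70,0.01,-0.01,1.06,1,-521,-64,-70,0.01,-0.01,1.06,1,-521,-64,-70,0.01,-0.01,1.06,1,-521,-64,-70,0.01,-0.01,1.06,1,-521,-64,-70,0.01,-0.01,1.06,1,-521,-64,-70,0.01,-0.01,1.06,1,-521,-64,-70,0.01,-0.01,1.06,1,-521,-64,-70,0.01,-0.01,1.06,1,-521,-64,-70,0.01,-0.01,1.06,1,-521,-64,-70,0.01,-0.01,1.06,1]'

```text
time_s: 14.42
ee_pos: [522.9, -211.5, 491.8]
eef_rot: [[0.902, 0.431, -0.002], [0.431, -0.902, -0.002], [-0.002, 0.001, -1.0]]
wrist_force: [0.9, -0.5, -0.5]
finger_gap: 85.3
grip_force: 0.0
```

Call:
send_rows --moves '[-190,0,30,0,0,0.1,1,-190,0,60,0,0,0.1,1,-190,0,60,0,0,0.1,1,-190,0,60,0,0,0.1,1,-190,0,60,0,0,0.1,1,-190,0,60,0,0,0.1,1]'

```text
time_s: 14.92
ee_pos: [348.3, -293.8, 429.1]
eef_rot: [[0.941, 0.339, -0.006], [0.339, -0.941, 0.001], [-0.005, -0.003, -1.0]]
wrist_force: [-1.2, 0.1, 0.4]
finger_gap: 85.6
grip_force: 0.0
```

Run:
```python
from h import *
print(grasp(),np.array(manip.get_state()['joint_vel']));print(rel((505,-316.5,180),-64.5))
```

```text
(array([ 347.42, -293.69,  274.08]), np.float64(-70.18530250933574)) [ 4.38  1.8  -4.52  2.37  0.44  5.78]
[140.2   74.7   93.1   -0.     0.01  -0.1 ]
```

Call:
send_rows --moves '[140.2,74.7,30,0,0.01,-0.1,1,140.2,74.7,60,0,0.01,-0.1,1,140.2,74.7,93,0,0.01,-0.1,1,140.2,74.7,93,0,0.01,-0.1,1,140.2,74.7,93,0,0.01,-0.1,1,140.2,74.7,93,0,0.01,-0.1,1,140.2,74.7,93,0,0.01,-0.1,1,140.2,74.7,93,0,0.01,-0.1,1,140.2,74.7,93,0,0.01,-0.1,1]'

```text
time_s: 15.67
ee_pos: [509.8, -315.1, 342.2]
eef_rot: [[0.901, 0.435, 0.011], [0.435, -0.901, -0.0], [0.01, 0.005, -1.0]]
wrist_force: [-0.3, -0.6, 0.0]
finger_gap: 85.8
grip_force: 0.0
```

Run:
```python
from h import *
print(grasp(),np.array(manip.get_state()['joint_vel']));print(rel((505,-316.5,88),-64.5));print(np.array(manip.get_state()['eef_rot']))
i=get_image('side');f=cv2.resize(i[220:340,210:330],(600,600),interpolation=cv2.INTER_CUBIC);cv2.imwrite('pics/c5.png',f[:,:,::-1])
```

```text
(array([ 511.48, -315.13,  187.21]), np.float64(-64.24376922282015)) [-0.27 -0.93 -0.18  0.04 -0.11 -0.02]
[-5.9  -1.3  99.1   0.01 -0.01  0.  ]
[[ 0.9   0.43  0.01]
 [ 0.43 -0.9  -0.  ]
 [ 0.01  0.01 -1.  ]]
```

View pics/c5.png

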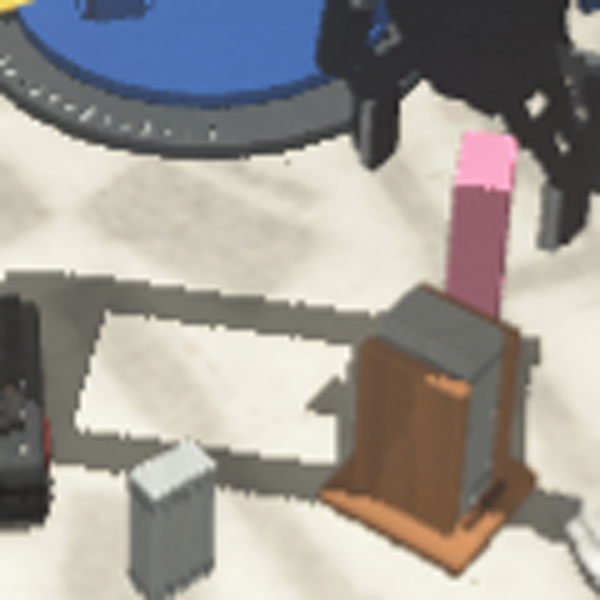

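The gripper is over the rack block, with its fingers at (375,150) and (560,220) straddling the narrow faces. I'll descend and grip.

Call:
send_rows --moves '[-4.7,-2,35,0.01,-0.01,0,1,-4.7,-2,65,0.01,-0.01,0,1,-4.7,-2,90,0.01,-0.01,0,1,-4.7,-2,105,0.01,-0.01,0,1,-4.7,-2,105,0.01,-0.01,0,1,-4.7,-2,105,0.01,-0.01,0,1,-4.7,-2,105,0.01,-0.01,0,0.8,-4.7,-2,105,0.01,-0.01,0,0.65,-4.7,-2,105,0.01,-0.01,0,0.5,-4.7,-2,105,0.01,-0.01,0,0.5,-4.7,-2,105,0.01,-0.01,0,0.5]'

```text
time_s: 16.63
ee_pos: [506.7, -315.7, 238.5]
eef_rot: [[0.9, 0.435, -0.001], [0.435, -0.9, 0.003], [0.001, -0.003, -1.0]]
wrist_force: [-1.7, 0.9, 6.0]
finger_gap: 49.3
grip_force: 61.6
```

Run:
```python
from h import *
s=manip.get_state();print(grasp(),s['finger_gap'],s['grip_force'],s['wrist_force'],s['moment']);print(np.array(s['eef_rot']))
```

```text
(array([ 506.55, -315.23,   83.46]), np.float64(-64.2235476985589)) 49.305851897455575 61.598085165023804 [-1.7  0.9  6. ] [ 0.07  0.22 -0.  ]
[[ 0.9   0.43 -0.  ]
 [ 0.43 -0.9   0.  ]
 [ 0.   -0.   -1.  ]]
```

Call:
send_rows --moves '[0,0,-20,0,0,0,0.5,0,0,-50,0,0,0,0.5,0,0,-90,0,0,0,0.5,0,0,-130,0,0,0,0.5,47.7,-182.6,-130,0,0,0.653,0.5,47.7,-182.6,-130,0,0,0.653,0.5,47.7,-182.6,-130,0,0,0.653,0.5,47.7,-182.6,-130,0,0,0.653,0.5,47.7,-182.6,-130,0,0,0.653,0.5,47.7,-182.6,-130,0,0,0.653,0.5,47.7,-182.6,-130,0,0,0.653,0.5,47.7,-182.6,-130,0,0,0.653,0.5]'

```text
time_s: 17.63
ee_pos: [470.0, -130.6, 367.7]
eef_rot: [[0.98, -0.199, -0.003], [-0.199, -0.98, 0.004], [-0.003, -0.004, -1.0]]
wrist_force: [0.0, 0.2, -4.0]
finger_gap: 49.1
grip_force: 64.9
```

Call:
send_rows --moves '[0,0,0,0,0,0,0.5,0,0,0,0,0,0,0.5]'

```text
time_s: 17.8
ee_pos: [470.1, -131.5, 367.3]
eef_rot: [[0.979, -0.202, -0.003], [-0.202, -0.979, 0.005], [-0.004, -0.004, -1.0]]
wrist_force: [-0.2, -0.5, -4.7]
finger_gap: 49.4
grip_force: 64.9
```

Run:
```python
from h import *
s=manip.get_state();print(grasp(),s['finger_gap'],s['grip_force'],s['wrist_force'],s['moment']);print(np.array(s['eef_rot']),rel((470,-130,74.5),-101.6))
i=get_image('side');f=cv2.resize(i[140:300,180:340],(600,600),interpolation=cv2.INTER_CUBIC);cv2.imwrite('pics/c6.png',f[:,:,::-1])
```

```text
(array([ 469.54, -130.72,  212.31]), np.float64(-101.63888953512873)) 49.41525181908485 64.88361954689026 [-0.22 -0.54 -4.69] [-0.03 -0.   -0.  ]
[[ 0.98 -0.2  -0.  ]
 [-0.2  -0.98  0.  ]
 [-0.   -0.   -1.  ]] [  0.2  -0.9 137.8  -0.    0.   -0. ]
```

View pics/c6.png

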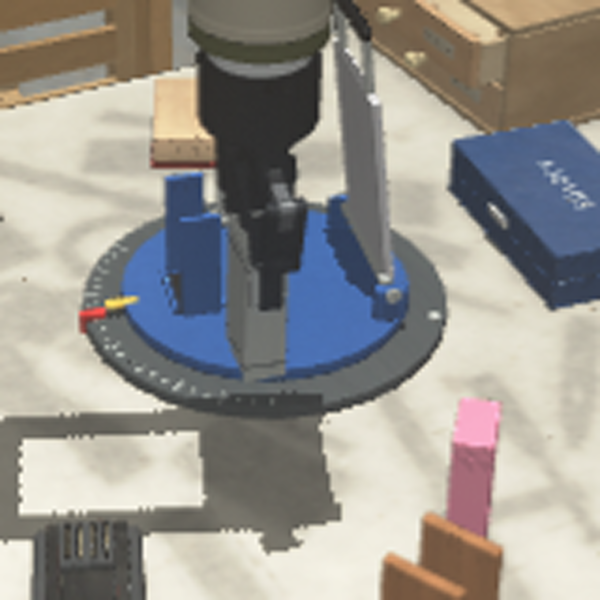

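Block held upright (250,300), the rack empty and the pointer aligned at (100,310). Setting it down.

Call:
send_rows --moves '[0,0,40,0,0,0,0.5,0,0,80,0,0,0,0.5,0,0,110,0,0,0,0.5,0,0,128,0,0,0,0.5,0,0,136,0,0,0,0.5,0,0,139,0,0,0,0.5,0,0,139,0,0,0,0.5,0,0,139,0,0,0,0.5]'

```text
time_s: 18.52
ee_pos: [470.1, -130.6, 229.1]
eef_rot: [[0.979, -0.202, -0.002], [-0.202, -0.979, 0.004], [-0.003, -0.004, -1.0]]
wrist_force: [0.4, -0.4, -4.0]
finger_gap: 49.3
grip_force: 64.7
```

Run:
```python
from h import *
s=manip.get_state();print(grasp(),s['finger_gap'],s['grip_force'],s['wrist_force'],s['moment'])
```

```text
(array([ 469.79, -129.94,   74.14]), np.float64(-101.65834549493532)) 49.32546384942013 64.74272847175598 [ 0.37 -0.41 -4.02] [ 0.02  0.   -0.02]
```

Call:
send_rows --moves '[0,0,1.5,0,0,0,0.5,0,0,1.5,0,0,0,0.5,0,0,1.5,0,0,0,0.6,0,0,1.5,0,0,0,0.8,0,0,1.5,0,0,0,1,0,0,1.5,0,0,0,1,0,0,1.5,0,0,0,1,0,0,-30,0,0,0,1,0,0,-70,0,0,0,1,0,0,-100,0,0,0,1,0,0,-100,0,0,-1.571,1,0,0,-100,0,0,-1.571,1]'

```text
time_s: 19.52
ee_pos: [470.9, -130.9, 331.5]
eef_rot: [[0.999, 0.052, 0.002], [0.052, -0.999, 0.003], [0.002, -0.003, -1.0]]
wrist_force: [0.7, 0.4, -2.2]
finger_gap: 85.3
grip_force: 0.0
```

Run:
```python
from h import *
s=manip.get_state();print(grasp(),s['finger_gap'],s['wrist_force'],rel((469.8,-130,180),-11.5))
for c in('side','top'): print([(np.array(d['xyz']).round(1).tolist(),round(d['confidence'],2)) for d in place_of('setting_block',c)])
```

```text
(array([ 471.23, -130.45,  176.54]), np.float64(-87.01415197999977)) 85.28999702532457 [ 0.73  0.4  -2.18] [-1.   -1.   -3.5  -0.   -0.   -1.32]
[([370.1, -304.0, -7.0], 0.91), ([597.9, -213.9, -0.2], 0.89), ([472.7, -127.5, 138.8], 0.69)]
[([595.9, -213.3, 0.8], 0.84), ([507.7, -315.5, 15.0], 0.8), ([375.3, -300.8, 0.8], 0.62)]
```

Call:
send_rows --moves '[0,0,0,0,0,-1.32,1,0,0,0,0,0,-1.32,1,0,0,0,0,0,-1.32,1,0,0,0,0,0,-1.32,1,0,0,0,0,0,-1.32,1,0,0,0,0,0,-1.32,1,0,0,0,0,0,-1.32,1,0,0,0,0,0,-1.32,1,0,0,0,0,0,-1.32,1,0,0,0,0,0,-1.32,1,0,0,0,0,0,-1.32,1,0,0,0,0,0,-1.32,1]'

```text
time_s: 20.62
ee_pos: [469.6, -130.4, 327.5]
eef_rot: [[0.204, 0.979, -0.005], [0.979, -0.204, 0.006], [0.005, -0.006, -1.0]]
wrist_force: [-0.2, 0.6, -0.0]
finger_gap: 85.2
grip_force: 0.0
```

Call:
send_rows --moves '[0,0,0,0,0,0,1,0,0,0,0,0,0,1,0,0,0,0,0,0,1]'

```text
time_s: 20.87
ee_pos: [469.8, -130.5, 328.1]
eef_rot: [[0.206, 0.979, -0.004], [0.979, -0.206, 0.005], [0.004, -0.005, -1.0]]
wrist_force: [-0.2, 1.0, -0.3]
finger_gap: 85.2
grip_force: 0.0
```

Run:
```python
from h import *
s=manip.get_state();print(grasp(),s['finger_gap'],s['wrist_force'],rel((469.8,-130,75),-11.5))
```

```text
(array([ 469.25, -129.68,  173.1 ]), np.float64(-11.868105179760668)) 85.2177606052683 [-0.2   1.02 -0.34] [ 0.    0.3  98.1  -0.01 -0.   -0.01]
```

Call:
send_rows --moves '[0,0.3,40,0,0,0,1,0,0.3,75,0,0,0,1,0,0.3,98,0,0,0,1,0,0.3,98,0,0,0,1,0,0.3,98,0,0,0,0.7,0,0.3,98,0,0,0,0.5,0,0.3,98,0,0,0,0.35,0,0.3,98,0,0,0,0.25,0,0.3,98,0,0,0,0.25,0,0.3,98,0,0,0,0.25,0,0.3,98,0,0,0,0.25]'

```text
time_s: 21.78
ee_pos: [470.6, -130.4, 232.2]
eef_rot: [[0.203, 0.979, -0.001], [0.979, -0.203, 0.004], [0.004, -0.001, -1.0]]
wrist_force: [-1.7, 0.0, 5.9]
finger_gap: 27.2
grip_force: 58.6
```

Run:
```python
from h import *
s=manip.get_state();print(grasp(),s['finger_gap'],s['grip_force'],s['wrist_force']);print(rel((534,105.5,260),-11.5),rel(grasp()[0]+[0,0,150],-11.5))
for q in("pocket","hinge_axis","pointer_tip",'swivel_base','post_top','handle_bar'):
  for c in('side','top'): print(c,q,[(np.array(d['xyz']).round(1).tolist(),round(d['confidence'],2)) for d in place_of(q,c)][:1])
```

```text
(array([ 470.53, -129.78,   77.15]), np.float64(-11.693547032557305)) 27.153711454549022 58.59703481197357 [-1.73  0.04  5.87]
[ 244.5   14.  -182.    -0.    -0.    -0. ] [   1.1   -0.4 -150.    -0.    -0.    -0. ]
side pocket [([531.0, 102.5, 27.1], 0.89)]
top pocket [([532.9, 108.1, 23.3], 0.62)]
side hinge_axis [([674.9, 73.0, 50.8], 0.57)]
top hinge_axis [([675.4, 72.1, 50.1], 0.66)]
side pointer_tip [([462.7, 122.5, 24.2], 0.69)]
top pointer_tip [([465.4, 122.6, 20.0], 0.75)]
side swivel_base [([594.6, 94.1, 0.4], 0.64)]
top swivel_base [([593.6, 95.5, 3.5], 0.57)]
side post_top [([609.0, 194.6, 83.1], 0.71)]
top post_top [([607.3, 192.0, 81.4], 0.73)]
side handle_bar [([657.2, 76.7, 264.8], 0.69)]
top handle_bar [([654.4, 78.8, 261.3], 0.54)]
```

Run:
```python
from h import *
P=np.array([533.9,106.7]);a=np.radians(-12.7);X=np.array([np.cos(a),np.sin(a)]);Y=np.array([-np.sin(a),np.cos(a)])
def rect(cx,cy,hx,hy,z): return [np.r_[P+(cx+i*hx)*X+(cy+j*hy)*Y,z] for i,j in((-1,-1),(1,-1),(1,1),(-1,1))]
out=[]
for c,x,y in(('top',200,165),('side',198,160)):
    im=get_image(c);K=8
    f=cv2.resize(im[y:y+70,x:x+50],(50*K,70*K),interpolation=cv2.INTER_CUBIC)
    for r,col in((rect(0,0,17.5,28.5,24),(255,255,0)),(rect(0,31.5,16,3,116),(255,0,0)),(rect(0,-31.5,16,3,116),(0,255,0))):
        q=((proj(c,r)-[x,y]+.5)*K).round().astype(np.int32);cv2.polylines(f,[q.reshape(-1,1,2)],True,col,1)
    out.append(f)
cv2.imwrite('pics/c7.png',np.hstack(out)[:,:,::-1])
```

```text
(no output)
```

View pics/c7.png

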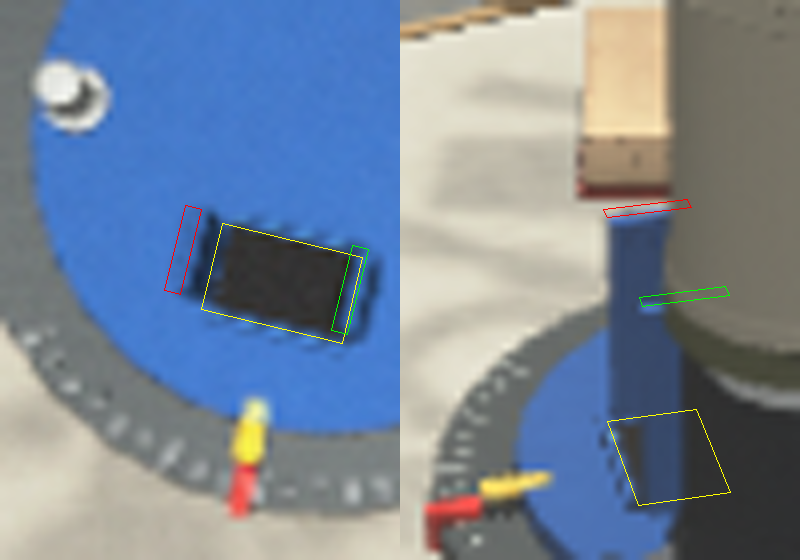

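The yellow pocket outline overlays the dark floor to about 1–2 mm in both views (top about (282,282), side about (668,457)). The pointer meets the clip at (243,465). Carrying the block over.

Call:
send_rows --moves '[0,0,-30,0,0,0,0.25,0,0,-70,0,0,0,0.25,0,0,-110,0,0,0,0.25,0,0,-150,0,0,0,0.25,244.8,14.5,-160,0,0,0.018,0.25,244.8,14.5,-160,0,0,0.018,0.25,244.8,14.5,-160,0,0,0.018,0.25,244.8,14.5,-160,0,0,0.018,0.25,244.8,14.5,-160,0,0,0.018,0.25,244.8,14.5,-160,0,0,0.018,0.25,244.8,14.5,-160,0,0,0.018,0.25,244.8,14.5,-160,0,0,0.018,0.25]'

```text
time_s: 23.48
ee_pos: [534.0, 108.0, 391.2]
eef_rot: [[0.216, 0.976, -0.004], [0.976, -0.216, 0.005], [0.004, -0.005, -1.0]]
wrist_force: [-0.3, -0.8, -4.2]
finger_gap: 27.2
grip_force: 61.1
```

Call:
send_rows --moves '[0,0,0,0,0,0,0.25,0,0,0,0,0,0,0.25,0,0,0,0,0,0,0.25]'

```text
time_s: 23.73
ee_pos: [534.0, 104.7, 391.2]
eef_rot: [[0.222, 0.975, -0.004], [0.975, -0.222, 0.005], [0.004, -0.005, -1.0]]
wrist_force: [0.4, 0.0, -3.9]
finger_gap: 27.4
grip_force: 61.1
```

Run:
```python
from h import *
s=manip.get_state();print(grasp(),s['finger_gap'],s['grip_force'],s['wrist_force'],s['moment']);print(np.array(s['eef_rot']));print(rel((534.5,105.7,130),-12.7),rel((534.5,105.7,101.5),-12.7))
```

```text
(array([533.45, 105.42, 236.19]), np.float64(-12.82075129581788)) 27.36714315063089 61.08714938163757 [ 0.44  0.01 -3.94] [ 0.05 -0.02 -0.05]
[[ 0.22  0.98 -0.  ]
 [ 0.98 -0.22  0.  ]
 [ 0.   -0.   -1.  ]]
[  0.7    0.7  106.2   -0.01  -0.    -0.  ] [  0.6    0.9  134.7   -0.01  -0.    -0.  ]
```

Call:
send_rows --moves '[0.6,0.8,30,0,0,0,0.25,0.6,0.8,45,0,0,0,0.25,0.6,0.8,60,0,0,0,0.25,0.6,0.8,80,0,0,0,0.25,0.6,0.8,100,0,0,0,0.25,0.6,0.8,118,0,0,0,0.25,0.6,0.8,118,0,0,0,0.25,0.6,0.8,118,0,0,0,0.25]'

```text
time_s: 24.4
ee_pos: [534.1, 105.9, 272.4]
eef_rot: [[0.222, 0.975, -0.006], [0.975, -0.222, 0.005], [0.003, -0.007, -1.0]]
wrist_force: [-0.9, 0.5, -2.5]
finger_gap: 27.4
grip_force: 60.8
```

Call:
send_rows --moves '[0,0,5,0,0,0,0.25,0,0,10,0,0,0,0.25,0,0,14,0,0,0,0.25,0,0,14,0,0,0,0.25,0,0,14,0,0,0,0.25]'

```text
time_s: 24.82
ee_pos: [534.6, 107.0, 259.3]
eef_rot: [[0.22, 0.975, -0.003], [0.975, -0.22, 0.005], [0.004, -0.004, -1.0]]
wrist_force: [-0.3, 0.3, -3.9]
finger_gap: 27.6
grip_force: 61.0
```

Run:
```python
from h import *
s=manip.get_state();print(grasp(),s['finger_gap'],s['grip_force'],s['wrist_force'],s['moment'])
```

```text
(array([534.07, 107.76, 104.33]), np.float64(-12.718955318028733)) 27.646757486281082 60.98291516304016 [-0.26  0.28 -3.88] [-0.01  0.03 -0.01]
```

Call:
send_rows --moves '[0,0,2,0,0,0,0.25,0,0,3.5,0,0,0,0.25,0,0,3.5,0,0,0,0.25,0,0,3.5,0,0,0,0.25]'

```text
time_s: 25.15
ee_pos: [534.9, 107.1, 256.3]
eef_rot: [[0.22, 0.975, -0.002], [0.975, -0.22, 0.005], [0.005, -0.003, -1.0]]
wrist_force: [0.3, 1.1, -0.8]
finger_gap: 27.3
grip_force: 61.5
```

Run:
```python
from h import *
s=manip.get_state();print(grasp(),s['finger_gap'],s['grip_force'],s['wrist_force'],s['moment'])
```

```text
(array([534.57, 107.96, 101.35]), np.float64(-12.709238853415691)) 27.288416428419502 61.527003049850464 [ 0.33  1.12 -0.8 ] [ 0.08  0.04 -0.01]
```

Call:
send_rows --moves '[0,0,0,0,0,0,0.4,0,0,0,0,0,0,0.6,0,0,0,0,0,0,0.7,0,0,0,0,0,0,0.7,0,0,-30,0,0,0,0.7,0,0,-70,0,0,0,0.7,0,0,-110,0,0,0,0.7,0,0,-150,0,0,0,0.7,0,0,-190,0,0,0,0.7,0,0,-230,0,0,0,0.7,0,0,-230,0,0,0,0.7,0,0,-230,0,0,0,0.7]'

```text
time_s: 26.15
ee_pos: [535.8, 105.9, 489.8]
eef_rot: [[0.22, 0.975, 0.004], [0.975, -0.22, 0.006], [0.006, 0.003, -1.0]]
wrist_force: [0.0, 0.3, -1.0]
finger_gap: 60.1
grip_force: 0.0
```

Call:
send_rows --moves '[-3.5,125.6,0,0,0,0,0.7,-3.5,125.6,0,0,0,0,0.7,-3.5,125.6,0,0,0,0,0.7,-3.5,125.6,0,0,0,0,0.7,-3.5,125.6,0,0,0,0,0.7,-3.5,125.6,0,0,0,0,0.7,-3.5,125.6,0,0,0,0,0.7]'

```text
time_s: 26.73
ee_pos: [656.3, 75.1, 485.5]
eef_rot: [[0.22, 0.976, -0.003], [0.976, -0.22, 0.005], [0.004, -0.004, -1.0]]
wrist_force: [0.7, -0.8, 0.4]
finger_gap: 60.2
grip_force: 0.0
```

Run:
```python
from h import *
s=manip.get_state();print(grasp(),s['finger_gap'],s['wrist_force'],s['qpos'],np.array(s['eef_rot']))
for q in("handle_bar","hinge_axis",'setting_block'):
  for c in('side','top'): print(c,q,[(np.array(d['xyz']).round(1).tolist(),round(d['confidence'],2)) for d in place_of(q,c)])
print(rel((656.4,76.9,262),-12.7))
align()
i=get_image('side');f=cv2.resize(i[90:250,190:350],(600,600),interpolation=cv2.INTER_CUBIC);cv2.imwrite('pics/c8.png',f[:,:,::-1])
```

```text
(array([655.82,  75.93, 330.47]), np.float64(-12.694157778874578)) 60.152069058430016 [ 0.73 -0.82  0.36] [ 2.   16.09 67.13  0.31 96.95 14.73] [[ 0.22  0.98 -0.  ]
 [ 0.98 -0.22  0.01]
 [ 0.   -0.   -1.  ]]
side handle_bar [([659.1, 78.5, 263.6], 0.98)]
top handle_bar [([653.5, 79.4, 260.6], 0.69)]
side hinge_axis [([671.4, 74.0, 51.2], 0.93)]
top hinge_axis [([673.4, 74.6, 48.0], 0.85)]
side setting_block [([468.3, -125.8, 2.7], 0.9), ([596.1, -212.7, 2.5], 0.59)]
top setting_block [([376.3, -303.1, 1.6], 0.55), ([595.0, -212.9, 1.2], 0.55)]
[ 1.4  -0.3  69.6  -0.   -0.01  0.  ]
 ** On entry to DLASCL parameter number  4 had an illegal value
 ** On entry to DLASCL parameter number  4 had an illegal value
 ** On entry to DLASCL parameter number  4 had an illegal value
 ** On entry to DLASCL parameter number  4 had an illegal value
 ** On entry to DLASCL parameter number  5 had an illegal value
 ** On entry to DLASCL parameter number  4 had an illegal valueh.py:44: RuntimeWarning: invalid value encountered in divide
  Y,X=np.mgrid[y0:y1,x0:x1];return np.array([(v*X).sum(),(v*Y).sum()])/v.sum(),(v>0).sum()
Traceback (most recent call last):
  File "h.py", line 48, in align
    b,n=w(t,k,(222,208,240,232));a,m=w(s,k,(198,212,222,232));P,e=tri(a,b);v=P[:2]-C
                                                                  ~~~^^^^^
  File "h.py", line 13, in tri
    s=np.linalg.lstsq(np.c_[d1,-d2],o2-o1,rcond=None)[0];p,q=o1+s[0]*d1,o2+s[1]*d2
      ~~~~~~~~~~~~~~~^^^^^^^^^^^^^^^^^^^^^^^^^^^^^^^^
numpy.linalg.LinAlgError: SVD did not converge in Linear Least Squares
```

Run:
```python
from h import *
for _ in range(1):
  get_image('side');get_image('top')
  for q in("handle_bar","hinge_axis",'setting_block','pointer_tip'):
    for c in('side','top'): print(c,q,[(np.array(d['xyz']).round(1).tolist(),round(d['confidence'],2)) for d in place_of(q,c)])
```

```text
side handle_bar [([658.3, 77.1, 261.1], 0.6)]
top handle_bar [([651.3, 78.0, 260.8], 0.66)]
side hinge_axis [([675.0, 71.9, 51.0], 0.77), ([533.0, 107.0, 75.3], 0.44)]
top hinge_axis [([675.1, 72.6, 48.4], 0.87)]
side setting_block [([368.6, -299.4, -6.0], 0.84), ([599.7, -214.0, 1.3], 0.79), ([536.2, 109.7, 23.9], 0.73), ([745.7, -241.5, 0.1], 0.68), ([656.3, 78.6, 262.6], 0.22)]
top setting_block [([535.2, 106.2, 27.1], 0.69), ([376.8, -300.5, -0.1], 0.54)]
side pointer_tip [([463.5, 121.6, 25.6], 0.79)]
top pointer_tip [([463.2, 123.9, 24.2], 0.93)]
```

The block stands in the pocket at about (535,107,24). Now gripping the handle.

Call:
send_rows --moves '[1.4,-0.3,30,0,0,0,0.7,1.4,-0.3,55,0,0,0,0.7,1.4,-0.3,68,0,0,0,0.7,1.4,-0.3,68,0,0,0,0.7,1.4,-0.3,68,0,0,0,0.45,1.4,-0.3,68,0,0,0,0.25,1.4,-0.3,68,0,0,0,0.1,1.4,-0.3,68,0,0,0,0.08,1.4,-0.3,68,0,0,0,0.08,1.4,-0.3,68,0,0,0,0.08]'

```text
time_s: 28.47
ee_pos: [657.2, 76.5, 419.6]
eef_rot: [[0.22, 0.975, 0.0], [0.975, -0.22, 0.005], [0.005, -0.001, -1.0]]
wrist_force: [-1.1, -0.0, 6.8]
finger_gap: 10.3
grip_force: 58.6
```

Run:
```python
from h import *
s=manip.get_state();g,y=grasp();print(g,y,s['finger_gap'],s['grip_force'],s['wrist_force'],s['moment'])
# arc in plane containing hinge (674.3,72.2,48), direction toward pointer
d=np.array([-np.cos(np.radians(12.7)),np.sin(np.radians(12.7)),0]);h=np.array([674.3,72.2,48.])
u=(g-h)@d;a0=np.degrees(np.arctan2(g[2]-48,u));r=np.hypot(u,g[2]-48);print(u,r,a0)
```

```text
[657.27  77.32 264.55] -12.727465573079963 10.269262439908847 58.60749363899231 [-1.13 -0.03  6.82] [-0.03  0.18 -0.1 ]
17.74291027186923 217.28000481375443 85.31605730536472
```

Call:
send_rows --moves '[0,-5,0.5,0,0,0,0.08,0,-12,1.4,0,0,0,0.08,0,-19.7,2.5,0,0,0,0.08,0,-29,4.3,0,0,0,0.08,0,-38,6.6,0,0,0,0.08,0,-47,9.2,0,0,0,0.08,0,-55.9,12.2,0,0,0,0.08,0,-64.7,15.6,0,0,0,0.08,0,-73.3,19.4,0,0,0,0.08,0,-73.3,19.4,0,0,0,0.08,0,-73.3,19.4,0,0,0,0.08]'

```text
time_s: 29.38
ee_pos: [584.9, 93.4, 398.9]
eef_rot: [[0.22, 0.976, -0.003], [0.976, -0.219, 0.006], [0.005, -0.004, -1.0]]
wrist_force: [-3.5, 4.7, 5.4]
finger_gap: 10.4
grip_force: 60.8
```

```bash
cat >> h.py <<'E'
def st():
    s=manip.get_state();g,y=grasp();print(g,y,s['finger_gap'],s['grip_force'],s['wrist_force'],s['moment'])
    d=np.array([-np.cos(np.radians(12.7)),np.sin(np.radians(12.7)),0]);h=np.array([674.3,72.2,48.])
    u=(g-h)@d;print(u,np.hypot(u,g[2]-48),np.degrees(np.arctan2(g[2]-48,u)))
    get_image('side');get_image('top')
    for c in('side','top'): print(c,[(np.array(d['xyz']).round(1).tolist(),round(d['confidence'],2)) for d in place_of('handle_bar',c)])
E
python3 -c "
from h import *
st()"
```

```text
[584.44  94.33 243.95] -12.679620907864093 10.3769728971819 60.76570987701416 [-3.47  4.71  5.36] [ 0.61  0.33 -0.15]
92.52710117291103 216.69457577834342 64.72311083652518
side [([585.7, 93.0, 240.6], 0.52)]
top []
```

Call:
send_rows --moves '[0,-8.4,4.2,0,0,0,0.08,0,-16.6,8.7,0,0,0,0.08,0,-24.6,13.5,0,0,0,0.08,0,-32.4,18.7,0,0,0,0.08,0,-40,24.3,0,0,0,0.08,0,-47.3,30.2,0,0,0,0.08,0,-54.3,36.4,0,0,0,0.08,0,-61.1,42.8,0,0,0,0.08,0,-67.6,49.6,0,0,0,0.08,0,-73.8,56.7,0,0,0,0.08,0,-73.8,56.7,0,0,0,0.08,0,-73.8,56.7,0,0,0,0.08]'

```text
time_s: 30.58
ee_pos: [512.3, 109.4, 340.3]
eef_rot: [[0.22, 0.976, -0.006], [0.976, -0.22, 0.005], [0.003, -0.007, -1.0]]
wrist_force: [-1.5, 3.9, -2.4]
finger_gap: 9.9
grip_force: 58.7
```

```bash
python3 -c "
from h import *
st()"
```

```text
[511.36 110.18 185.26] -12.700809608627818 9.903868461501604 58.72389256954193 [-1.54  3.88 -2.38] [0.56 0.04 0.13]
167.30238246369092 216.40207569545703 39.36610295467224
side [([515.4, 107.6, 180.6], 0.97)]
top []
```

Call:
send_rows --moves '[0,-4.7,5.8,0,0,0,0.08,0,-9.2,11.8,0,0,0,0.08,0,-13.5,17.9,0,0,0,0.08,0,-16.6,22.6,0,0,0,0.08,0,-18.2,25,0,0,0,0.08,0,-19.6,27.4,0,0,0,0.08,0,-19.6,27.4,0,0,0,0.08,0,-19.6,27.4,0,0,0,0.08]'

```text
time_s: 31.45
ee_pos: [495.1, 113.4, 317.0]
eef_rot: [[0.22, 0.975, 0.002], [0.975, -0.22, 0.004], [0.005, 0.001, -1.0]]
wrist_force: [0.4, -2.3, 12.0]
finger_gap: 9.7
grip_force: 60.0
```

```bash
python3 -c "
from h import *
st()"
```

```text
[495.42 114.11 161.97] -12.735887477607832 9.708354936960365 60.01589298248291 [ 0.4  -2.34 12.03] [-0.44 -0.37  0.06]
183.71331885097192 216.19149559356967 31.8132013099829
side [([500.7, 113.1, 158.2], 0.6)]
top [([673.8, 72.7, 51.5], 0.52)]
```

Upward force of about 14 N at 31°, so the plate has met the block. I'll ease the load and release.

Call:
send_rows --moves '[0,0,-1.5,0,0,0,0.08,0,0,-1.5,0,0,0,0.08]'

```text
time_s: 31.82
ee_pos: [495.2, 113.4, 317.3]
eef_rot: [[0.221, 0.975, 0.002], [0.975, -0.221, 0.005], [0.005, 0.001, -1.0]]
wrist_force: [7.0, -0.9, 1.7]
finger_gap: 9.7
grip_force: 59.3
```

```bash
python3 -c "
from h import *
st()"
```

```text
[495.49 114.1  162.26] -12.7456526628726 9.732342541238337 59.31668937206268 [ 7.02 -0.89  1.72] [-0.28 -1.45 -0.05]
183.6472516483251 216.29199839379697 31.889236334488054
side [([499.2, 113.2, 158.5], 0.88)]
top []
```

Call:
send_rows --moves '[0,0,0,0,0,0,0.14,0,0,0,0,0,0,0.2,0,0,0,0,0,0,0.35,0,0,0,0,0,0,0.35,0,0,-25,0,0,0,0.35,0,0,-60,0,0,0,0.35,0,0,-100,0,0,0,0.35,0,0,-140,0,0,0,0.35,-140,0,-160,0,0,0,0.35,-180,0,-160,0,0,0,0.35,-220,0,-160,0,0,0,0.35,-250,0,-160,0,0,0,0.35]'

```text
time_s: 33.02
ee_pos: [457.1, -49.9, 470.9]
eef_rot: [[0.219, 0.976, -0.003], [0.976, -0.219, 0.005], [0.004, -0.004, -1.0]]
wrist_force: [0.5, -0.7, 0.2]
finger_gap: 30.1
grip_force: 0.0
```

Call:
send_rows --moves '[-100,0,0,0,0,0,0.35,-100,0,0,0,0,0,0.35,-100,0,0,0,0,0,0.35,-100,0,0,0,0,0,0.35,-100,0,0,0,0,0,0.35]'

```text
time_s: 33.43
ee_pos: [435.5, -147.1, 469.7]
eef_rot: [[0.223, 0.975, -0.004], [0.975, -0.223, 0.006], [0.005, -0.005, -1.0]]
wrist_force: [0.0, -0.1, -0.1]
finger_gap: 29.8
grip_force: 0.0
```

Run:
```python
from h import *
st()
for q in('setting_block','pocket','hinge_axis','pointer_tip'):
    for c in('side','top'): print(c,q,[(np.array(d['xyz']).round(1).tolist(),round(d['confidence'],2)) for d in place_of(q,c)][:3])
try: align()
except Exception as e: print('x')
s=get_image('side');t=get_image('top')
f=lambda i,x,y:cv2.resize(i[y:y+110,x:x+80],(400,550),interpolation=cv2.INTER_CUBIC)
cv2.imwrite('pics/c8.png',np.hstack([f(t,205,140),f(s,195,140)])[:,:,::-1])
```

```text
[ 434.9  -146.16  314.72] -12.868822362922419 29.827191742005642 0.0 [ 0.03 -0.14 -0.1 ] [-0.01  0.   -0.02]
185.53904335062563 324.91043420969044 55.17674977704837
side [([500.5, 112.4, 159.6], 0.85)]
top [([495.1, 118.6, 153.6], 0.84), ([508.0, -312.6, 0.0], 0.29)]
side setting_block [([371.5, -301.7, -5.6], 0.67), ([654.7, 376.7, -3.1], 0.64), ([596.3, -211.7, -0.4], 0.57)]
top setting_block [([593.7, -215.1, 1.2], 0.68), ([535.9, 105.4, 26.9], 0.49)]
side pocket [([533.4, 99.6, 25.5], 0.68)]
top pocket [([533.0, 107.2, 22.1], 0.63), ([461.2, 119.3, 23.6], 0.42)]
side hinge_axis [([672.4, 74.6, 50.5], 0.87), ([669.4, 73.8, 50.0], 0.21)]
top hinge_axis [([676.7, 73.9, 49.4], 0.88)]
side pointer_tip [([461.7, 121.7, 26.3], 0.61)]
top pointer_tip [([462.2, 120.9, 22.9], 0.75)]
y 15 23 [471.32 117.32  22.16] 1.3508350309857506 168.8138101886916
r 29 21 [452.24 121.58  15.4 ] 0.17817705304685386 168.62269737394206
```

View pics/c8.png

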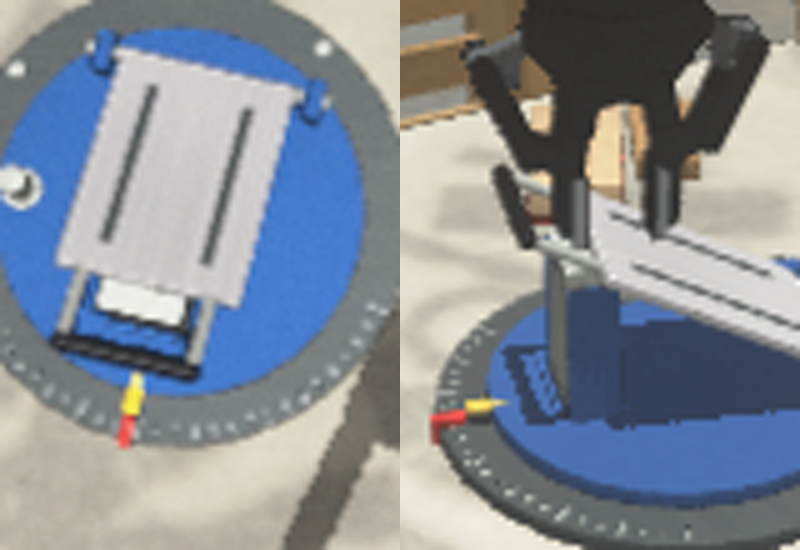

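The final picture shows the pointer meeting the clip at (130,415) and the block upright in the pocket (560,340). The plate rests on the block (650,250), and the gripper is well clear. Handing in.

```bash
python3 -c "
from rig import sign_off
print(sign_off())"
```

```text
the job is handed in; nothing more can be done
None
```

The job is handed in: the pointer lines up with the red clip to about 0.2°, the setting block stands on end in the pocket, and the plate was lowered under control and rests on the block. It took about 34 s of robot time, and the tape roll, tape measure and sanding block were left where they were.

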